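# Index the specimen table one notch, to the measuring probe

## Robot

A 6-joint arm with a two-finger parallel gripper is mounted at the origin on the work surface. World frame = base frame: x ahead of the robot, y to its left, z up, the work surface at z = 0. Lengths are in m, angles in rad, forces in N, time in s.
With the tool pointing down it reaches from about 0.275 to 0.975 m from the base axis. Payload 8.4 kg.
Tool frame: the origin (TCP) lies on the centre line of the jaws, within the pads' length; the fingertips stand 19 mm ahead of it and the grasp point (between the pads) is the TCP; z points along the fingers, x is the direction in which the jaws open and shut, and the axes are right-handed (so a half turn about z gives the same grasp; the last joint's range is limited). The gripper opens to 92 mm and grips with 3 to 60 N. Pads are 20 mm wide; open, the fingers measure 128 mm over their backs; the gripper's body (75 mm by 189 mm) begins 69 mm behind the grasp point.
Start: joints at [-1.189, 0.353, 1.633, -0, 1.155, -0.002], TCP at [0.234, -0.58, 0.234] pointing down, gripper open.
Joint ranges: [-2.63, 2.63], [-0.92, 2.1], [0.06, 2.66], [-1.3, 4.44], [0, 2.69], [-3.02, 3.02]. Speed limits (rad/s): [2.22, 2.22, 2.79, 3.14, 3.14, 3.14].

## Interface

Orientations are given as a rotation vector (axis times angle).
In Python, from rig import arm, planner, optics, workorder gives the robot as it stands. Calls block until the motion is done:
- arm.move_ptp(position, orientation): joint-space move of the TCP to a pose.
- arm.line_to(position, attitude=None, feed=0.15): straight line of the TCP; attitude=None keeps the orientation; feed is the mean speed in m/s.
- arm.move_j(angles): joint-space move.
- arm.command_gripper(opening, squeeze=None): finger opening in m; squeeze is the grip in N (None keeps the last); returns when the fingers have stopped.
- arm.pause(seconds).
- planner.ik(position, orientation): joint angles nearest the present ones, or None.
- optics.grab_frame(name): name is "side" or "top" or "wrist"; returns a dict with "pixels" (420x560x3 uint8, red, green, blue), "fx", "fy", "cx", "cy" (pixels), "R" (3x3) and "t" (3): a world point X has camera coordinates R X + t. Camera axes: x right, y down, z forward; pixel columns grow to the right and rows downward; lengths in m; the calibration is good to about 2 mm. A picture is of the moment at which its call begins. There is no depth.
A pose or a line that the arm cannot do raises arm.MotionError and nothing moves.
- workorder.close_job(): hands the job in, once; it reports no verdict.
Readings, each from a call of its own:
- arm.get_time_s(): time.
- arm.get_joint_positions(): joint angles.
- arm.get_qd(): joint speeds.
- arm.get_tau(): joint torques, N m.
- arm.get_tool_pos(): TCP position.
- arm.get_ee_rot(): TCP orientation.
- arm.get_ft_force(): force on the tool from outside, world axes, zero at the start.
- arm.get_moment(): the same for the moment, N m.
- arm.get_finger_gap(): finger opening in m.
Only numpy, scipy, OpenCV 4.12 (cv2) and the standard library are available. Lean on these libraries where they do the work, as an engineer would, in place of code of your own. Each camera call takes 0.05 s, during which the arm holds its last target.

## Task

With a fingertip, press the spring plunger on the arm of the rotary table in by more than half its travel and, keeping it pressed, push the table round to the next notch, so that the tall steel specimen comes to stand under the pointed measuring probe (not under the bell-shaped lamp). Then let the plunger spring fully back up, locked in that notch. Do not lift anything: the specimens stay in their seats and the things around the table stay where they are.

Things in the scene. Friction and masses are not known exactly. Their poses are not given: they have to be found in the camera images.
- plunger_top (a point): centre of the pressing face of the plunger's black mushroom cap: a shallow round dish facing up, dish floor 48 mm across, with a rim 3 mm high and 3 mm thick (cap 54 mm over all). Unpressed, its floor is 90 mm above the bench. The cap stands on a rod at the end of the table's arm, 112 mm from the table's axis, and goes round with the table; this point sinks as the cap is pressed. Nothing taller than 125 mm stands within 150 mm of the table's axis.
- plunger (a joint): how far the plunger is pressed straight down, m: 0 = fully up, 0.020 = hard stop; the spring takes 4 N at 0, 10 N there. Up, its nose locks the table in a notch; pressed more than 0.009 (0.011 to 0.019 is good) the table can turn. A hard sideways push while it is half pressed can force it out. Let go between notches it sticks at 0.009; within 4 mm (along the arc) of a notch, its rounded nose centres itself and pops up.
- turntable (a joint): angle of the rotary table, rad, growing counter-clockwise seen from above; 0 at the start, where the plunger is up in a notch. Notches are 0.785 rad (45 degrees) apart, end stops at -1.66 and +1.66. About 0.5 mm of play in a notch; turns easily (about 1 N at the plunger) and stays where it is left.
- table_axis (a point): point on the vertical axis of the rotary table, at the height of the table's upper face (50 mm above the bench). The aluminium table is 156 mm across, over a fixed steel index plate of 208 mm with 8 notches in its edge. Its x axis points from the plunger's starting place through the axis towards the specimen's starting place.
- specimen: the tall specimen: upright plain steel cylinder, 20 mm across, 25 mm high, loose in a shallow white ring seat on the table, 55 mm from the table's axis and straight opposite the plunger's arm. Origin: centre of its underside.
- probe_tip (a point): lower tip of the pointed steel measuring probe that hangs from a fixed stand on the far side, 80 mm above the bench, 55 mm from the table's axis, 45 degrees round the table from the specimen's starting place, on one side or the other.
- lamp_head (a point): centre of the underside of the white bell-shaped lamp, 60 mm across, 86 mm above the bench, on a like stand, 45 degrees from the specimen's starting place on the other side.
- puck_left: low brass specimen disc, 20 mm across, 9 mm high, loose in another ring seat of the table. Origin: centre of its underside.
- puck_right: low black specimen disc, 20 mm across, 9 mm high, loose in the seat across from the brass one. Origin: centre of its underside.
- tweezers: steel tweezers lying on the bench beside the table, 125 mm long, 6 mm high. Origin: middle, at the bench.
- jar: small closed jar beside the table, 44 mm across, 50 mm high. Origin: centre of its underside.
- dish: shallow glass dish, 90 mm across, 15 mm high, on the bench. Origin: centre of its underside.
- bottle: white plastic bottle, 60 mm across, 150 mm high. Origin: centre of its underside.
- beaker: glass beaker, 66 mm across, 85 mm high. Origin: centre of its underside.

How it is judged:
By the outcome, as a careful person would: the job done as asked, in the order asked, and still so for the second after the job is handed in, with the robot touching nothing.
It also fails if it takes over 38 s, if anything falls off the work surface, if the arm or the gripper's body presses on something with over 40 N, if the wrist force passes 120 N, or if a joint passes its speed limit or range.

## Working session

There is one attempt and no reset: what is moved stays moved. The work goes in short steps, each a Python script; the robot and the scene stay as the last script left them, time stands still between calls to the robot, and variables do not carry over. Pictures are saved under pics/ and viewed, and the job is handed in when it is done.

```bash
ls; mkdir -p pics; python3 - <<'E'
from rig import arm, planner, optics
import cv2
for n in ["side","top","wrist"]:
    f=optics.grab_frame(n); cv2.imwrite(f"pics/a_{n}.png",f["pixels"][:,:,::-1])
    print(n,f["fx"],f["cx"],f["cy"],(-f["R"].T@f["t"]).round(3),f["R"].round(2).tolist())
print(arm.get_time_s(),arm.get_ee_rot(),arm.get_finger_gap())
E
```

```text
pics
side 494.48356153620125 279.15636307966287 211.73206497692615 [0.314 0.951 1.115] [[-0.97, -0.24, -0.01], [-0.17, 0.71, -0.68], [0.17, -0.66, -0.73]]
top 512.1181085285652 282.47095693079956 209.9573675937636 [ 0.419 -0.008  1.731] [[-0.01, -1.0, -0.0], [-0.99, 0.01, -0.11], [0.11, 0.0, -0.99]]
wrist 328.1905218318485 278.7846022958898 207.4418299085551 [ 0.301 -0.552  0.384] [[0.37, -0.93, 0.0], [-0.9, -0.36, 0.26], [-0.24, -0.1, -0.97]]
0.15 [-2.60385146e+00  1.75663369e+00  1.40125418e-03] 0.09199550605541146
```

View pics/a_top.png

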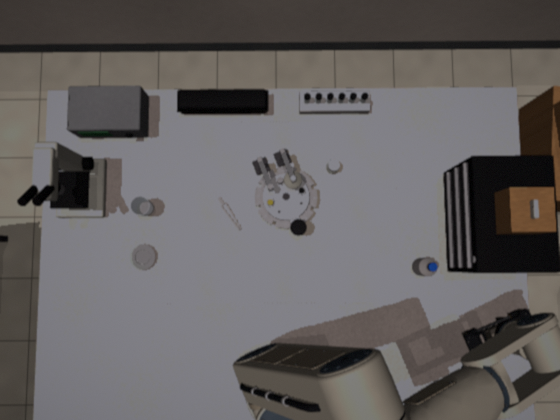

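View pics/a_side.png

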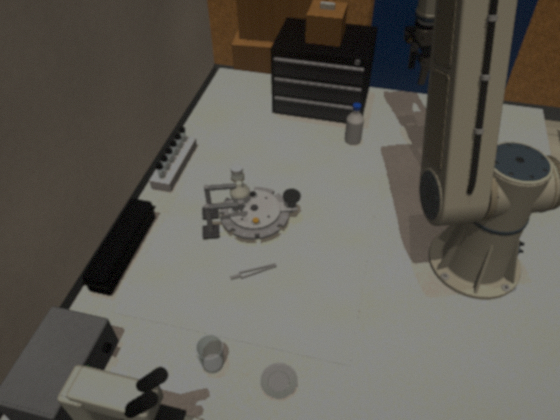

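The top view shows the plunger's black cap at about (299,227) and the table centre at about (286,196). The stands are on the far side at about (262,165) and (283,157). I'll zoom in.

```bash
python3 - <<'E'
import cv2
a=cv2.imread("pics/a_top.png")[140:250,225:355]
cv2.imwrite("pics/b_top.png",cv2.resize(cv2.convertScaleAbs(a,alpha=1.3),None,fx=5,fy=5,interpolation=cv2.INTER_CUBIC))
a=cv2.imread("pics/a_side.png")[155:285,180:310]
cv2.imwrite("pics/b_side.png",cv2.resize(cv2.convertScaleAbs(a,alpha=1.3),None,fx=4.5,fy=4.5,interpolation=cv2.INTER_CUBIC))
E
```

```text
(no output)
```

View pics/b_top.png

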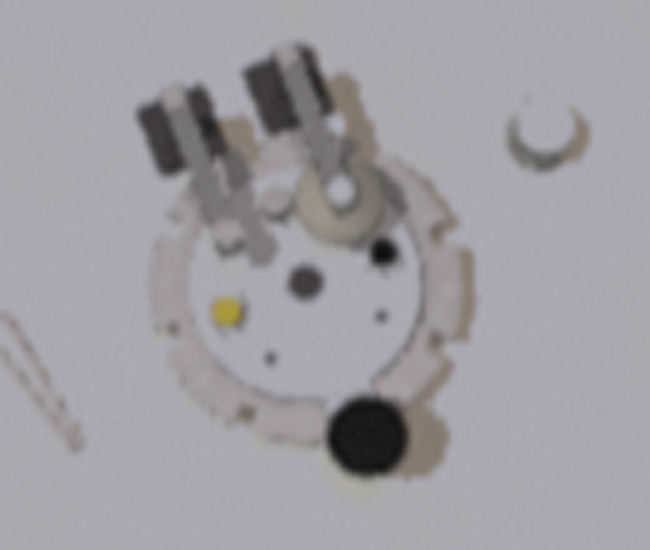

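View pics/b_side.png

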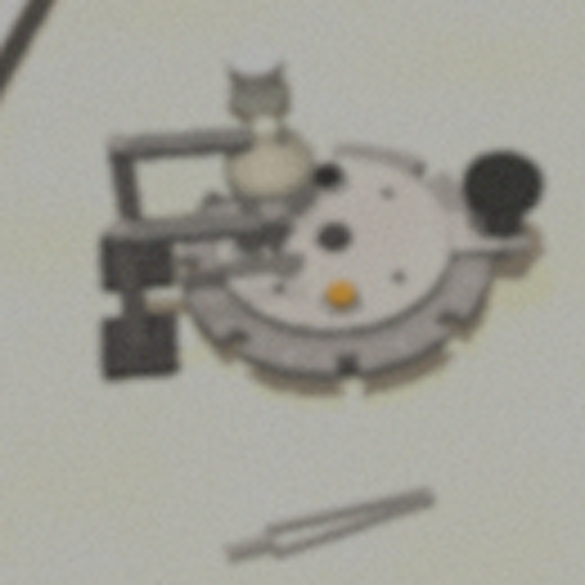

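The bell lamp is on the robot's right and the probe on its left. The specimen, near crop pixel (277,203), is between them at the far side. So the table must turn counter-clockwise (+45°), which carries the plunger towards −y. Next I'll locate the cap and the axis.

```bash
cat > h.py <<'E'
import numpy as np, cv2
def ray(f,u,v):
    p=cv2.undistortPoints(np.array([[[u,v]]],float),np.array([[f["fx"],0,f["cx"]],[0,f["fy"],f["cy"]],[0,0,1]]),None)[0,0]
    return -f["R"].T@f["t"], f["R"].T@np.array([p[0],p[1],1])
def onz(f,u,v,z):
    c,d=ray(f,u,v); return c+d*(z-c[2])/d[2]
def blob(mask,near,rad):
    n,l,s,c=cv2.connectedComponentsWithStats(mask.astype(np.uint8))
    k=[(s[i,4],i) for i in range(1,n) if np.hypot(*(c[i]-near))<rad]
    i=max(k)[1]; cnt=max(cv2.findContours((l==i).astype(np.uint8),0,1)[0],key=len)
    return c[i],s[i],cnt
E
python3 - <<'E'
from rig import arm, optics
from h import *
T=optics.grab_frame("top");S=optics.grab_frame("side")
t=T["pixels"].astype(int);s=S["pixels"].astype(int)
c,st,_=blob(t.max(2)<60,(299,227),8);print("cap top",c,st,onz(T,*c,.092))
c,st,_=blob(s.max(2)<60,(291,197),10);print("cap side",c,st,onz(S,*c,.092))
c,st,_=blob(t.max(2)<110,(286,196.5),4);print("hub top",c,st,onz(T,*c,.052))
c,st,_=blob(s.max(2)<110,(254,207.5),5);print("hub side",c,st,onz(S,*c,.052))
c,st,_=blob((t[:,:,0]-t[:,:,2])>50,(270,202),5);print("brass",c,st,onz(T,*c,.058))
c,st,_=blob(t.max(2)<80,(301.5,190.5),4);print("blk",c,st,onz(T,*c,.058))
# specimen top, probe
print("spec",onz(T,225+277/5,140+201/5,.075))
E
```

```text
cap top [298.30769231 226.99487179] [291 220  16  15 195] [ 0.53860063 -0.05304354  0.092     ]
cap side [291.04830918 197.24637681] [284 190  16  17 207] [ 0.53574229 -0.04036969  0.092     ]
hub top [285.58139535 196.02325581] [282 193   8   7  43] [ 0.64442766 -0.01303476  0.052     ]
hub side [253.71428571 207.10204082] [250 204   9   7  49] [ 0.64292718 -0.01295394  0.052     ]
brass [270. 202.] [268 200   5   5  21] [0.62412258 0.0384098  0.058     ]
blk [301.17241379 189.65517241] [299 187   6   6  29] [ 0.6644725  -0.06460193  0.058     ]
spec [0.69369124 0.00364212 0.075     ]
```

The top view gives the cap at (0.539, −0.053) and the axis at (0.644, −0.013). That is 113 mm apart, against a nominal 112. I'll close the gripper, move above the cap and refine with the wrist camera.

```bash
python3 - <<'E'
from rig import arm, optics
from h import *
arm.command_gripper(0.0)
a=-0.1
R=[np.pi*np.cos(a/2),np.pi*np.sin(a/2),0]
arm.move_ptp([.5386,-.053,.23],R)
arm.pause(0.3)
print(arm.get_time_s(),arm.get_tool_pos(),arm.get_joint_positions(),arm.get_finger_gap(),arm.get_ft_force())
f=optics.grab_frame("wrist"); cv2.imwrite("pics/c_wrist.png",f["pixels"][:,:,::-1])
np.savez("w.npz",**f)
E
```

```text
4.075 [ 0.53859011 -0.05338024  0.22998653] [-1.01546320e-01  2.26874374e-01  1.81667436e+00 -2.42656115e-05
  1.09805769e+00 -8.54698976e-04] 0.0005621608649348558 [-0.27582437  0.40662616 -0.07859847]
```

View pics/c_wrist.png

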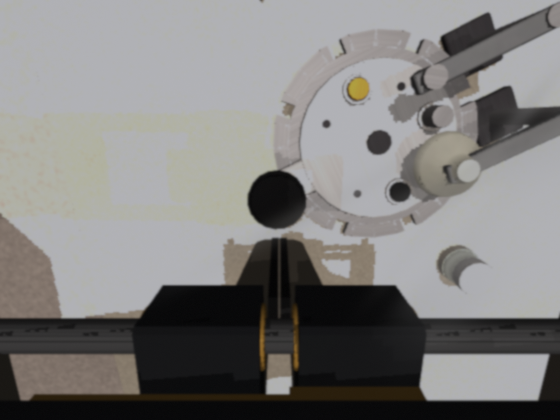

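The wrist view shows the cap at (277,200), the hub at (379,142) and the specimen at about (435,117). The probe stand at (432,78) is on the +y side and the lamp at (448,165) on the −y side, which confirms counter-clockwise.

```bash
python3 - <<'E'
from h import *
f=dict(np.load("w.npz")); p=f["pixels"].astype(int)
c,st,cnt=blob(p.max(2)<45,(277,200),12); e=cv2.minEnclosingCircle(cnt)
print("cap",c,st,e)
for q in (c,e[0]): print(onz(f,*q,.0925))
h,st,_=blob(p.max(2)<90,(379,142),6); print("hub",h,st)
for z in (.05,.055): print(onz(f,*h,z))
A=onz(f,*h,.052);C=onz(f,*c,.0925);d=A-C
print(np.hypot(d[0],d[1]),np.degrees(np.arctan2(d[1],d[0])))
b,st,_=blob((p[:,:,0]-p[:,:,2])>70,(358,89),8);k,st2,_=blob(p.max(2)<60,(399,192),6)
B=onz(f,*b,.058);K=onz(f,*k,.058);print(B,K,(B+K)/2,np.hypot(*(B-K)[:2]))
E
```

```text
cap [275.81155779 198.38400335] [ 249  171   56   56 2388] ((276.253173828125, 198.9522247314453), 28.20232582092285)
[ 0.53608398 -0.04923294  0.0925    ]
[ 0.53642704 -0.04979881  0.0925    ]
hub [378.55868545 142.02347418] [367 131  24  23 426]
[ 0.64198673 -0.01244422  0.05      ]
[ 0.64053243 -0.01196245  0.055     ]
0.11162502184280237 19.34772907991401
[0.62177414 0.03937315 0.058     ] [ 0.65956963 -0.0625357   0.058     ] [ 0.64067189 -0.01158128  0.058     ] 0.10869181973937515
```

The two estimates agree to about 3 mm, so I'll use their mean: axis (0.6428, −0.0125), direction 20.2°. Now I'll descend and press while watching the force.

```bash
python3 - <<'E'
from rig import arm, optics
from h import *
A=np.array([.6428,-.0125]);th=np.radians(20.2)
c=A-.112*np.array([np.cos(th),np.sin(th)])
arm.line_to([*c,.119],feed=.12)
for tip in (.0945,.0915,.0885,.0855,.082,.0785,.0755):
    arm.line_to([*c,.019+tip],feed=.03); arm.pause(.08)
    print(tip,(arm.get_tool_pos()).round(4),arm.get_ft_force().round(2),round(arm.get_time_s(),2))
for n in("wrist","side"):
    f=optics.grab_frame(n); cv2.imwrite(f"pics/d_{n}.png",f["pixels"][:,:,::-1])
E
```

```text
0.0945 [ 0.5377 -0.0512  0.1136] [0.05 0.26 1.05] 5.62
0.0915 [ 0.5376 -0.0512  0.1104] [-0.21  0.04 -0.07] 5.95
0.0885 [ 0.538  -0.0512  0.1078] [-0.09 -0.27  5.53] 6.28
0.0855 [ 0.5381 -0.0512  0.1048] [-0.12  1.04  5.71] 6.62
0.082 [ 0.5381 -0.0512  0.1014] [-0.75  0.49  5.5 ] 6.97
0.0785 [ 0.5381 -0.0512  0.098 ] [-0.41  0.25  6.8 ] 7.32
0.0755 [ 0.5381 -0.0512  0.095 ] [-0.47 -0.99  8.79] 7.65
```

View pics/d_wrist.png

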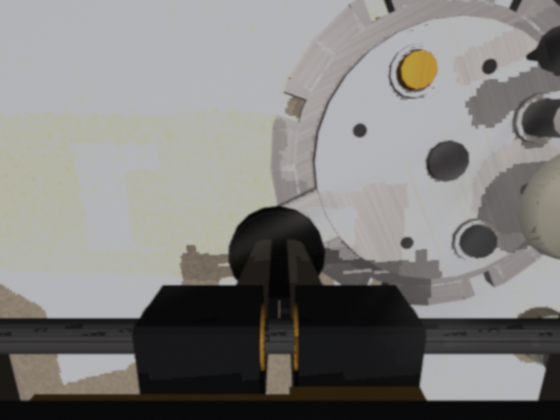

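The cap is at about (277,250) under the closed fingertips. Contact came between tip heights 0.0915 and 0.0885, so the fingers are on the dish floor and not the rim. It is pressed about 14 mm at 8 N. Now I'll push along the arc with the tool turning along.

```bash
python3 - <<'E'
from rig import arm, optics
from h import *
A=np.array([.6428,-.0125]);th=np.radians(20.2)
N=9
for i in range(1,N+1):
    d=np.radians(45)*i/N; t=th+d; a=-.1+d
    p=A-.112*np.array([np.cos(t),np.sin(t)])
    arm.line_to([*p,.0940],attitude=[np.pi*np.cos(a/2),np.pi*np.sin(a/2),0],feed=.03)
    print(i,(arm.get_tool_pos()-[*p,0]).round(4),arm.get_ft_force().round(2),round(arm.get_time_s(),2))
arm.pause(.2)
print(arm.get_tool_pos(),arm.get_ft_force().round(2))
for n in("wrist","top"):
    f=optics.grab_frame(n); cv2.imwrite(f"pics/e_{n}.png",f["pixels"][:,:,::-1]); np.savez(f"e_{n}.npz",**f)
E
```

```text
1 [ 0.0006 -0.0002  0.0947] [-0.47 -1.31  8.29] 8.22
2 [ 0.0007 -0.0002  0.0947] [-0.56 -0.57  8.74] 8.7
3 [ 0.0009 -0.0002  0.0948] [0.08 0.32 8.14] 9.18
4 [ 0.001  -0.0002  0.0948] [0.67 0.15 8.33] 9.65
5 [ 0.0011 -0.0002  0.0949] [0.75 1.11 8.82] 10.12
6 [ 0.0013 -0.      0.0949] [1.56 0.65 8.3 ] 10.6
7 [0.0014 0.0001 0.0949] [1.96 2.07 7.35] 11.07
8 [0.0014 0.0002 0.095 ] [2.3  2.67 7.36] 11.55
9 [0.0014 0.0003 0.095 ] [1.4  3.13 7.78] 12.03
[ 0.59716403 -0.11382898  0.09500324] [1.25 3.23 7.39]
```

View pics/e_wrist.png

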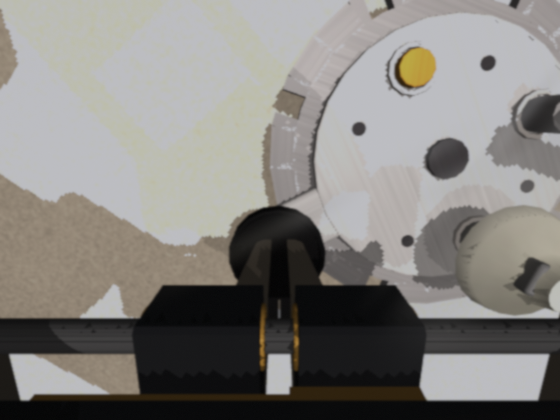

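The cap at (277,250) has moved with the tool and the table has turned. Before releasing I'll measure the rotation from the brass-puck direction and the arm holes.

```bash
python3 - <<'E'
from h import *
W=dict(np.load("w.npz"));E=dict(np.load("e_wrist.npz"))
def ang(f,hub,br):
    p=f["pixels"].astype(int)
    h,_,_=blob(p.max(2)<90,hub,8); b,_,_=blob((p[:,:,0]-p[:,:,2])>70,br,10)
    H=onz(f,*h,.052);B=onz(f,*b,.0585);d=B-H;print(H,B,np.hypot(*d[:2]));return np.degrees(np.arctan2(d[1],d[0]))
a0=ang(W,(379,142),(358,89));a1=ang(E,(447,158),(416,67));print(a0,a1,a1-a0)
E
```

```text
[ 0.64140501 -0.01225151  0.052     ] [0.62165638 0.03934235 0.0585    ] 0.0552443148239954
[ 0.64136296 -0.01184644  0.052     ] [0.59064892 0.01001833 0.0585    ] 0.055226649534251014
110.94538851901736 156.67726383731673 45.73187531829937
```

The images say it has turned 45.7°, about 1.4 mm past the notch. I'll ease back slightly, then lift straight up.

```bash
python3 - <<'E'
from rig import arm, optics
from h import *
t=np.radians(65.2)
p=np.array([.6428,-.0125])-.112*np.array([np.cos(t),np.sin(t)])
p=p-.0013*np.array([np.sin(t),-np.cos(t)])+.001*np.array([np.cos(t),np.sin(t)])
arm.line_to([*p,.0940],feed=.03);arm.pause(.15)
print(arm.get_tool_pos(),arm.get_ft_force().round(2))
for tip in (.080,.084,.087,.0895,.092,.096):
    arm.line_to([*p,.019+tip],feed=.03);arm.pause(.05)
    print(tip,arm.get_tool_pos().round(4),arm.get_ft_force().round(2),round(arm.get_time_s(),2))
arm.line_to([*p,.23],feed=.12);arm.pause(.3)
for n in("wrist","top","side"):
    f=optics.grab_frame(n); cv2.imwrite(f"pics/f_{n}.png",f["pixels"][:,:,::-1]); np.savez(f"f_{n}.npz",**f)
print(arm.get_time_s())
E
```

```text
[ 0.59583064 -0.11287297  0.09484007] [0.04 0.29 8.72]
0.08 [ 0.5958 -0.1129  0.0998] [0.79 0.03 5.81] 13.09
0.084 [ 0.5957 -0.1128  0.1036] [1.29 0.2  5.67] 13.43
0.087 [ 0.5955 -0.1127  0.1065] [0.77 0.43 4.96] 13.72
0.0895 [ 0.5952 -0.1126  0.1086] [0.58 0.41 4.42] 14.03
0.092 [ 0.5945 -0.1127  0.1105] [-0.53 -0.47 -0.69] 14.32
0.096 [ 0.5951 -0.1128  0.1151] [-0.33  0.32 -0.55] 14.66
16.2167
```

View pics/f_wrist.png

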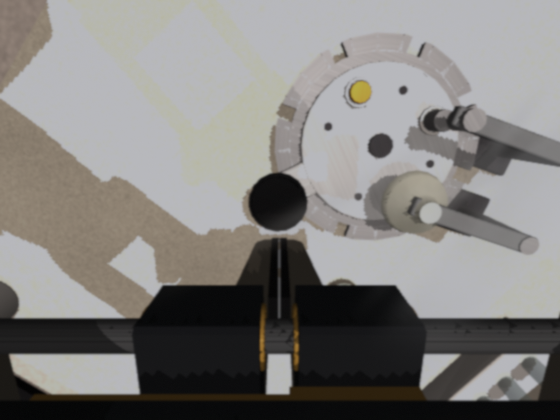

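The specimen at (432,120) is now beside the probe (465,118), and the cap is at (277,201). The cap still pushed with 4.4 N at tip height 0.0895, so the plunger came fully up. Now I'll check the angle and the surroundings.

```bash
python3 - <<'E'
from h import *
W=dict(np.load("w.npz"));E=dict(np.load("f_wrist.npz"))
def ang(f,hub,br,cap):
    p=f["pixels"].astype(int)
    h,_,_=blob(p.max(2)<90,hub,8); b,_,_=blob((p[:,:,0]-p[:,:,2])>70,br,10)
    c,s,cnt=blob(p.max(2)<45,cap,12);
    H=onz(f,*h,.052);B=onz(f,*b,.0585);C=onz(f,*c,.0925);d=B-H;g=H-C
    print(H,"cap",C,s,cv2.minEnclosingCircle(cnt)[1]);return np.degrees([np.arctan2(d[1],d[0]),np.arctan2(g[1],g[0])])
a0=ang(W,(379,142),(358,89),(277,200));a1=ang(E,(380,146),(360,92),(277,200));print(a1-a0)
ims=[]
for n,(x,y) in (("top",(225,140)),("side",(180,155))):
    a=cv2.imread(f"pics/f_{n}.png")
    ims.append(cv2.resize(cv2.convertScaleAbs(a[y:y+130,x:x+130],alpha=1.3),(390,390),interpolation=cv2.INTER_CUBIC))
cv2.imwrite("pics/g.png",np.hstack(ims))
E
```

```text
[ 0.64140501 -0.01225151  0.052     ] cap [ 0.53608398 -0.04923294  0.0925    ] [ 249  171   56   56 2388] 28.20232582092285
[ 0.64126242 -0.01225849  0.052     ] cap [ 0.59094816 -0.11203794  0.0925    ] [ 250  173   56   56 2267] 28.269262313842773
[44.25770492 43.8925296 ]
```

View pics/g.png

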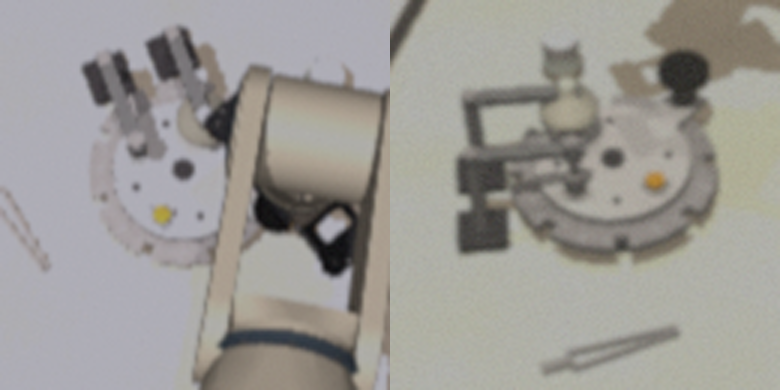

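The rotation is 44 to 45° (plus or minus notch play and image error). The cap's apparent radius is 28.3 px against 28.2 px before, so it is at full height. The side view shows the specimen under the probe, with the tweezers and stands unmoved. I'm handing in.

```bash
python3 - <<'E'
from rig import arm, workorder
print(arm.get_ft_force().round(2),arm.get_time_s())
workorder.close_job()
E
```

```text
[ 0.15 -0.7   0.1 ] 16.2167
the job is handed in; nothing more can be done
```

I pressed the plunger in about 14 mm with the closed fingertips and pushed the table one notch counter-clockwise. I then eased back about 1 mm, lifted straight off, and handed the job in at 16.2 s. The specimen now stands under the pointed probe.

**Checks that agreed**
- **Plunger fully up:** the spring still pushed with 4.4 N at its unpressed height of 90 mm. In the wrist view the cap is the same size as before (28.3 px against 28.2 px radius).
- **Specimen:** the side view shows it under the probe and not under the lamp.
- **Surroundings:** in the views I took, the pucks, tweezers and stands look undisturbed. I did not check the jar, dish, bottle and beaker again afterwards; the arm hid part of the top view.
- **Robot clear:** the wrist force was about zero at hand-in.

**Check that disagreed slightly:** the final image measurement gave 43.9–44.3° of rotation instead of 45°. The same method read 45.7° before release, at my 45° target. I put the difference down to camera calibration and play in the notch, since the force reading shows the plunger came fully up.

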